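# Turn a waffle out of its iron onto the cooling rack

## Robot

A 6-joint arm with a two-finger parallel gripper is mounted at the origin on a cart in front of the work surface, level with it; the furniture and walls round the work are solid. World frame = base frame: x ahead of the robot, y to its left, z up, the work surface at z = 0. Lengths are in m, angles in rad, forces in N, time in s.
With the tool pointing down it reaches from about 0.25 to 0.725 m from the base axis. Payload 9.7 kg.
Tool frame: the origin (TCP) lies at the centre of the arm's flange, where the gripper is bolted on; the fingertips stand 173 mm ahead of it and the grasp point (between the pads) lies 155 mm ahead of it; y points along the fingers, x is the direction in which the jaws open and shut, and the axes are right-handed (so a half turn about y gives the same grasp; the last joint's range is limited). The gripper opens to 85 mm and grips with 20 to 120 N. Pads are 22 mm wide; open, the fingers measure 114 mm over their backs; the gripper's body (76 mm by 85 mm) begins 54 mm behind the grasp point. The pads swing forward as they close: fully open they stand 13 mm farther back than shut.
Start: joints at [1.308, 0.087, 0.176, 1.66, 0, 1.571], TCP at [0.143, 0.531, 0.405] pointing down, gripper open.
Joint ranges: [-3.13, 3.13], [-0.85, 1.81], [-1.15, 1.24], [-2.2, 2.28], [-1.44, 1.52], [-3.14, 3.14]. Speed limits (rad/s): [2.22, 2.22, 2.57, 3.14, 3.14, 3.14].

## Interface

Orientations are given as a rotation vector (axis times angle).
In Python, from cell import observe, snapshot, calibration, close_job gives the robot as it stands. The module is installed in compiled form; this text tells all that it offers.
- The arm moves only by the shell command python3 -m handwheel 'ROWS'. ROWS is a JSON object of lists of equal length, an entry for each row: "delta_rot": the turn, a rotation vector about the tool's x, y, z in rad, a list of three; "xyz": the shift along the tool's x, y, z in cm, a list of three; "grip": the opening, from -1 (shut) to 1 (fully open). In form: {"delta_rot": [[ax, ay, az], ...], "xyz": [[tx, ty, tz], ...], "grip": [grip, ...]}. A call has 1 to 12 rows; each row shifts and turns the commanded pose from where the row before left it, along the tool's axes as they then stand; what a row does not reach is not made up. A row lasts 1/8 s, in which the tool goes at most 62.5 mm and 10.7 degrees, less where a joint would pass 70% of its speed; a pose out of reach is approached as far as the arm can. A call is refused whole if a number of a shift passes 6.25 or a number of a turn 0.188, either way. A call with a gripper value outside its range is refused whole. The fingers move at their own pace and stop on an object; the grip force is fixed at half the most. Time passes only in rows, so rows that do not move let the fingers close. It gives the time, the measured TCP pose, the force and the opening at its end, in the units of the state.
- observe(): the state, without advancing time (a new reading comes with each control period).
- snapshot(name): name is "scene" or "top" or "wrist"; returns the picture (480x640x3 uint8, red, green, blue); there is no depth.
- calibration(name): a dict with "fx", "fy", "cx", "cy" (pixels), "world_from_camera" (4x4, takes a point from camera to world coordinates); the wrist camera has in their place "mount" (4x4, takes a point from camera to tool coordinates, whose origin is the TCP and whose axes are the tool frame's). Camera axes: x right, y up, looking along -z (the intrinsics and any distortion apply to the point x, -y, -z); pixel columns grow to the right and rows downward; lengths in m; the calibration is good to about 2 mm. A picture is of the moment at which its call begins: read the wrist's pose just before it. calibration takes no time and is no camera call.
- close_job(): hands the job in, once; it reports no verdict.
The state is a dict: "clock": time; "joints": joint angles; "qvel": joint speeds; "joint_efforts": joint torques, N m; "eef_pos": TCP position; "ee_rot": TCP orientation; "contact_force": force on the tool from outside, world axes, zero at the start; "ft_torque": the same for the moment, N m; "gripper_width": opening from 0.0 (shut) to 1.0 (fully open).
Only numpy, scipy, OpenCV 4.12 (cv2) and the standard library are available. Lean on these libraries where they do the work, as an engineer would, in place of code of your own. Each camera call takes 0.05 s, during which the arm holds its last target. There are 200 camera calls.

## Task

The waffle in the closed, unplugged and cooled waffle iron is done: raise the lid until it stays up on its own, lift the waffle out of its mould and lay it down flat, without dropping it, wholly on the free part of the round wire cooling rack, clear of the waffle that is already there. Then lower the lid without letting it slam, until the iron is fully closed. Leave the other waffle and the things standing around where they are.

Things in the scene. Friction and masses are not known exactly. Their poses are not given: they have to be found in the camera images.
- iron: Dark grey single-waffle iron, fixed to the worktop, 160 x 160 mm in plan, 90 mm high when closed; it stands with its handle towards the rack and its hinge towards the sink. Origin: centre of its underside on the worktop, below the centre of the mould; x points from the handle side (front) to the hinge (rear), z up. The lower mould plate is flat at height 50 mm, 138 x 138 mm, with one cavity in its middle, 100 mm along x, 64 mm along y, 13 mm deep (floor at height 37 mm).
- lid (a joint): Hinge of the iron's lid (rad): 0 closed, 1.75 fully open, leaning back slightly past upright against its stop, where it stays by itself. Let go anywhere above about 1.2 rad it stays up; let go lower down, the lid (0.5 kg) falls shut and slams. It turns about the iron's y axis through point lid_hinge.
- lid_hinge (a point): Point in the middle of the hinge line, on the rear edge of the iron, 80 mm along x from its origin, at height 50 mm. Fixed to the iron; same axes as the iron.
- lid_grip (a point): Grip point in the tongue handle that sticks out from the lid's front edge: centre of the tongue, 24 mm wide along the iron's y and 18 mm thick, sticking out 67 mm. The point lies 40 mm outside the lid's front edge and, with the lid closed, 200 mm in front of the hinge line, 20 mm above it, 70 mm above the worktop. It turns with the lid (its axes are the iron's when closed), rising to about height 245 mm when open.
- waffle: Crisp, stiff golden waffle to be taken out: 96 mm along its x, 60 mm along its y, 26 mm thick (z), a grid of 5 x 3 square pockets on each face; 0.07 kg. Origin: centre of its underside. At the start it sits in the iron's cavity, parallel to the iron, with 2 mm of play all round; once the lid is up, its top 13 mm stand above the mould plate.
- rack: Round chrome wire cooling rack, 230 mm across, fixed, wire surface at height 22 mm. Origin: its centre, on the worktop, z up.
- cooled_waffle: An identical waffle (96 x 60 x 26 mm; origin: centre of its underside) that already lies flat on the rack, with its long side across the rack and its centre about 54 mm off the rack's centre, in any direction. It must stay there.
- egg_box: Grey pulp egg box, 106 x 156 x 72 mm, standing behind the rack. Origin: centre of its underside. Bystander.
- jam_jar: Small glass jam jar with a green lid, 68 mm across, 84 mm high, to the right of the rack. Origin: centre of its underside. Bystander.
- milk_bottle: Bottle of white liquid with a yellow cap, 64 mm across, 191 mm high, behind the iron. Origin: centre of its underside. Bystander.

How it is judged:
On the way, in this order (a step that is already met when the one before it is completed fails the run):
1. the lid is up and stays there with no finger on it (value of joint lid above 1.05 rad and contact force between each of the arm, the fingers and lid below 0.1 N), for 0.2 s.
2. the waffle is lifted clear of the mould, the lid still up (z of waffle in the frame of iron above 0.065 m and value of joint lid above 1.05 rad and contact force between the fingers and waffle above 0.2 N), for 0.1 s.
3. the waffle lies flat on the rack, let go, clear of the other (horizontal distance between waffle and rack below 0.075 m and z of waffle in the frame of rack between 0.018 and 0.026 m and angle between waffle's own z axis and vertical below 0.1 rad and contact force between the fingers and waffle below 0.05 N and contact force between waffle and cooled_waffle below 0.05 N), for 0.2 s.
4. the lid is closed (value of joint lid below 0.03 rad), for 0.2 s.
At the end, for the whole second after the job is handed in: The lid is closed (within 0.03 rad); the waffle rests on the rack with its centre within 75 mm of the rack's centre, its underside within 4 mm of the wire surface, tilted less than 0.1 rad, not touching the other waffle; the other waffle is within 12 mm of where it was (value of joint lid below 0.03 rad and horizontal distance between waffle and rack below 0.075 m and z of waffle in the frame of rack between 0.018 and 0.026 m and angle between waffle's own z axis and vertical below 0.1 rad and contact force between waffle and cooled_waffle below 0.05 N and linear speed of waffle below 0.02 m/s and distance of cooled_waffle from where it was at the start of the episode below 0.012 m).
It fails at once if the lid slams: it falls faster than 4 rad/s over the last 0.5 rad (value of joint lid below 0.5 rad and velocity of joint lid below -4 rad/s).
It fails at once if the waffle is dropped (falls freely from more than about 3 cm) (contact force between the fingers and waffle below 0.01 N and linear speed of waffle above 0.75 m/s).
It fails at once if the other waffle is pushed more than 15 mm or knocked over (distance of cooled_waffle from where it was at the start of the episode above 0.015 m or angle between cooled_waffle's own z axis and vertical above 0.3 rad).
It fails at once if a bystander is moved more than 25 mm (distance of any of egg_box, jam_jar, milk_bottle from where it was at the start of the episode above 0.025 m).
It also fails if it takes over 72 s, if anything falls off the work surface, if the arm or the gripper's body presses on something with over 40 N, if the wrist force passes 120 N, or if a joint passes its speed limit or range.

## Working session

There is one attempt and no reset: what is moved stays moved. The work goes in short steps, Python scripts to look and compute and a shell command to move; the robot and the scene stay as the last step left them, time stands still between calls to the robot, and variables do not carry over. Pictures are saved under pics/ and viewed, about 8 in all and at most 12, crops included, and the job is handed in when it is done.

```bash
mkdir -p pics; python3 - <<'E'
from cell import *
import cv2,json
o=observe();print(o)
for n in("scene","top","wrist"):
    c=calibration(n);print(n,c)
    cv2.imwrite(f"pics/{n}0.png",snapshot(n)[:,:,::-1])
E
```

```text
{'clock': 0.0, 'joints': array([1.30798010e+00, 8.74469504e-02, 1.75142559e-01, 1.65983816e+00,
       2.29317905e-05, 1.57080444e+00]), 'qvel': array([-0.00041898, -0.00109053,  0.00037904, -0.00082082, -0.0004964 ,
       -0.00077083]), 'joint_efforts': array([ 1.74159097e-03, -5.20397329e+01,  4.64797175e+01,  1.67126663e-02,
        1.06026819e-04, -1.07634204e-05]), 'eef_pos': array([0.14288548, 0.53110496, 0.40399447]), 'ee_rot': array([-1.32295995, -1.01265311,  1.01445644]), 'contact_force': array([ 0.26351693,  0.17575046, -0.14520971]), 'ft_torque': array([-0.02511414, -0.00227648, -0.04500846]), 'gripper_width': 0.9987699735961963}
scene {'fx': 512.5217478594496, 'fy': 512.5217478594496, 'cx': 319.89427567951094, 'cy': 235.9656833263844, 'world_from_camera': array([[-0.6751701 ,  0.48623927, -0.55472219,  0.09671753],
       [-0.73763151, -0.45187414,  0.50170661,  0.24387164],
       [-0.00671515,  0.74791786,  0.66375732,  0.71103221],
       [ 0.        ,  0.        ,  0.        ,  1.        ]])}
top {'fx': 527.6717868011557, 'fy': 527.6717868011557, 'cx': 322.898440028
[... 156 characters left out ...]
61e-01,  7.77569263e-03, -4.64721255e-04,
        -2.61432459e-01],
       [ 8.73048945e-04,  1.71159772e-01,  9.85242899e-01,
         1.36624265e+00],
       [ 0.00000000e+00,  0.00000000e+00,  0.00000000e+00,
         1.00000000e+00]])}
wrist {'fx': 402.41708922346226, 'fy': 402.41708922346226, 'cx': 327.57565155369383, 'cy': 242.4837149326397, 'mount': array([[ 9.99999825e-01,  5.89722637e-04,  3.65018972e-05,
        -1.56003580e-04],
       [-1.37394446e-04,  2.92177234e-01, -9.56364180e-01,
         2.91766406e-02],
       [-5.74654630e-04,  9.56364008e-01,  2.92177264e-01,
         7.43487972e-02],
       [ 0.00000000e+00,  0.00000000e+00,  0.00000000e+00,
         1.00000000e+00]])}
```

View pictures.

View pics/top0.png

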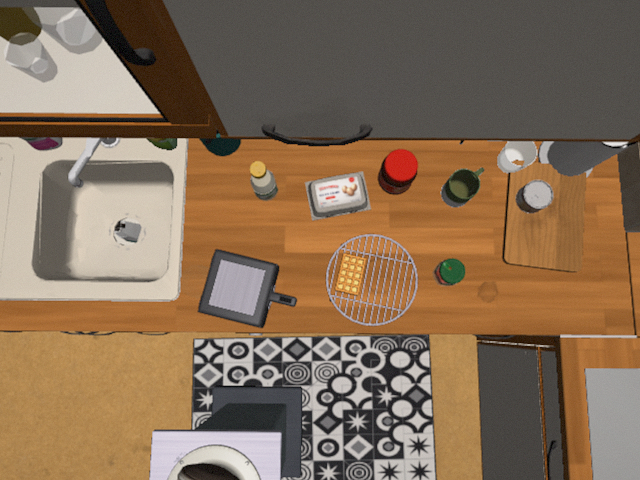

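View pics/scene0.png

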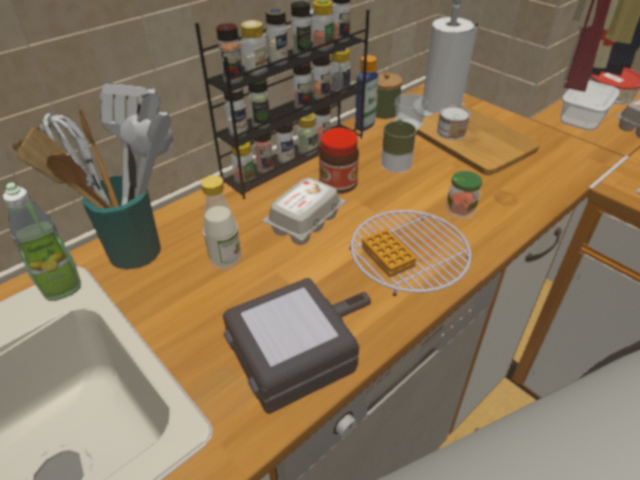

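```bash
cat > h.py <<'E'
from cell import *
import numpy as np,cv2
from scipy.spatial.transform import Rotation as Rn
def cam(n,o=None):
    c=calibration(n)
    if n!="wrist": return c,c["world_from_camera"]
    o=o or observe()
    T=np.eye(4);T[:3,:3]=Rn.from_rotvec(o["ee_rot"]).as_matrix();T[:3,3]=o["eef_pos"]
    return c,T@c["mount"]
def p2w(n,u,v,z,o=None):
    c,T=cam(n,o);d=T[:3,:3]@np.array([(u-c["cx"])/c["fx"],-(v-c["cy"])/c["fy"],-1]);s=(z-T[2,3])/d[2];return T[:3,3]+s*d
def w2p(n,p,o=None):
    c,T=cam(n,o);q=T[:3,:3].T@(np.array(p)-T[:3,3]);return np.array([c["cx"]-c["fx"]*q[0]/q[2],c["cy"]+c["fy"]*q[1]/q[2]])
E
python3 - <<'E'
from h import *
im=cv2.imread("pics/top0.png")[225:345,190:430]
cv2.imwrite("pics/topc.png",cv2.resize(im,None,fx=3.3,fy=3.3,interpolation=cv2.INTER_CUBIC))
o=observe();print(Rn.from_rotvec(o["ee_rot"]).as_matrix().round(3))
E
```

```text
[[ 0.26  -0.    -0.966]
 [ 0.966 -0.001  0.26 ]
 [-0.001 -1.    -0.   ]]
```

View pics/topc.png

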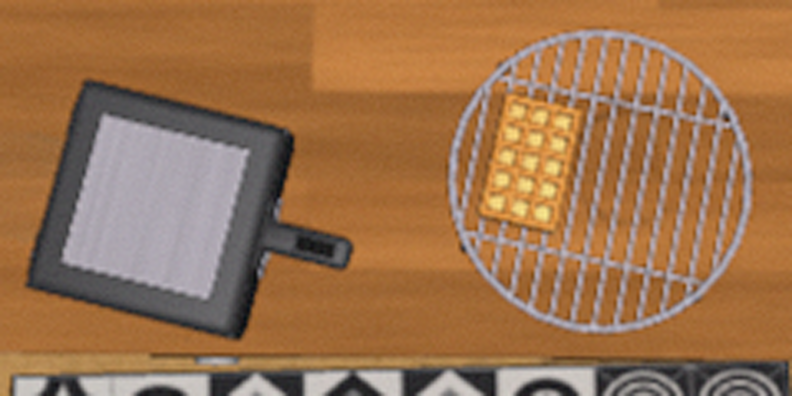

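```bash
python3 - <<'E'
from h import *
f=lambda u,v,z:p2w("top",190+(u+.5)/3.3-.5,225+(v+.5)/3.3-.5,z)[:2]
L=np.array([f(*p,.085) for p in[(88,82),(292,132),(240,338),(30,286)]]);print(L.round(4),L.mean(0))
print([np.linalg.norm(L[i]-L[i-1]).round(4) for i in range(4)])
d=(L[0]+L[3]-L[1]-L[2])/2;print("iron yaw",np.arctan2(d[1],d[0]));e=L[0]-L[3]+L[1]-L[2];print("perp",np.arctan2(e[1],e[0]))
h=[f(352,254,.07),f(345,238,.079),f(339,268,.079),f(315,246,.079)];print(h)
W=np.array([f(*p,.048) for p in[(507,94),(582,108),(556,231),(480,216)]]);print("cw",W.mean(0),[np.linalg.norm(W[i]-W[i-1]).round(4) for i in range(4)])
a=W[0]+W[1]-W[2]-W[3];print("cw yaw",np.arctan2(a[1],a[0]))
R=[f(*p,.02) for p in[(449,181),(751,181),(600,30),(600,332)]];print("rack",np.mean(R,0),R)
E
```

```text
[[ 5.929e-01  5.000e-04]
 [ 5.567e-01 -1.521e-01]
 [ 4.062e-01 -1.177e-01]
 [ 4.424e-01  3.640e-02]] [ 0.49955305 -0.05822891]
[np.float64(0.1548), np.float64(0.1568), np.float64(0.1544), np.float64(0.1582)]
iron yaw 1.33898336294585
perp -0.2292590845286396
[array([ 0.46810716, -0.19717395]), array([ 0.47931808, -0.19227856]), array([ 0.45737885, -0.18825063]), array([ 0.47329241, -0.17032413])]
cw [ 0.53976661 -0.33106871] [np.float64(0.0954), np.float64(0.0582), np.float64(0.0958), np.float64(0.0584)]
cw yaw -0.2133235817783265
rack [ 0.52909965 -0.38570687] [array([ 0.52731641, -0.26883605]), array([ 0.52914444, -0.50257261]), array([ 0.64698037, -0.3866472 ]), array([ 0.4129574 , -0.38477162])]
```

```bash
python3 -m handwheel '{"delta_rot":[[0,0,0],[0,0,0],[0,0,0],[0,0,0],[0,0,0],[0,0,0],[0,0,0],[0,0,0],[0,0,0],[0,0,0],[0,0,0],[0,0,0]],"xyz":[[-3,0,-2.5],[-3,0,-2.5],[-3,0,-2.5],[-3,0,-2.5],[-3,0,-2.5],[-3,0,-2.5],[-3,0,-2.5],[-3,0,-2.5],[-3,0,-2.5],[-3,0,-2.5],[-3,0,-2.5],[-3,0,-2.5]],"grip":[1,1,1,1,1,1,1,1,1,1,1,1]}'
python3 -m handwheel '{"delta_rot":[[0,0,0],[0,0,0],[0,0,0],[0,0,0],[0,0,0],[0,0,0],[0,0,0],[0,0,0],[0,-0.178,0],[0,-0.178,0],[0,-0.178,0],[0,-0.178,0]],"xyz":[[-3,0,-2.5],[-3,0,-2.5],[-3,0,-2.5],[-3,0,-2.5],[-3,0,-2.5],[-3,0,-2.5],[-3,0,-2.5],[-3,0,-2.5],[0,0,0],[0,0,0],[0,0,0],[0,0,0]],"grip":[1,1,1,1,1,1,1,1,1,1,1,1]}'
python3 -c "
from h import *
o=observe();print(o);print(Rn.from_rotvec(o['ee_rot']).as_matrix().round(3))"
```

```text
clock: 1.65
eef_pos: [0.3393, 0.1043, 0.4046]
ee_rot: [-1.322, -1.014, 1.013]
contact_force: [0.5, 1.0, -0.4]
gripper_width: 1.002
clock: 3.15
eef_pos: [0.4698, -0.1783, 0.4044]
ee_rot: [-0.958, -1.536, 1.536]
contact_force: [-0.0, -1.0, -0.0]
gripper_width: 1.002
{'clock': 3.15, 'joints': array([-3.62622480e-01, -2.65509258e-02,  5.90743583e-02,  1.65699066e+00,
        4.56403240e-06, -8.17552878e-01]), 'qvel': array([-6.74906636e-04, -1.29011730e-03, -5.25520540e-04, -1.06839688e-03,
        1.05765160e-03, -1.41652287e+00]), 'joint_efforts': array([-5.56955987e-02, -4.47477651e+01,  4.65000451e+01,  4.67967417e-03,
       -1.48203093e-03,  2.35320725e+00]), 'eef_pos': array([ 0.46983528, -0.17825489,  0.40438785]), 'ee_rot': array([-0.9579138 , -1.53565188,  1.53584369]), 'contact_force': array([-0.0076358 , -1.02258723, -0.02688323]), 'ft_torque': array([-0.02854971, -0.00727779,  0.02364122]), 'gripper_width': 1.00211913571476}
[[-0.439 -0.001 -0.898]
 [ 0.898  0.    -0.439]
 [ 0.    -1.     0.   ]]
```

```bash
python3 -m handwheel '{"delta_rot":[[0,-0.178,0],[0,-0.178,0],[0,-0.178,0],[0,-0.178,0],[0,-0.178,0],[0,0,0]],"xyz":[[0,2,0],[0,2,0],[0,2,0],[0,2,0],[0,2,0],[0,0,0]],"grip":[1,1,1,1,1,1]}'
python3 - <<'E'
from h import *
o=observe();R=Rn.from_rotvec(o['ee_rot']).as_matrix();print(R.round(3),o['eef_pos'],np.arctan2(R[1,0],R[0,0]))
cv2.imwrite("pics/w1.png",snapshot("wrist")[:,:,::-1])
ix=np.array([np.cos(1.339),np.sin(1.339)]);iy=np.array([-ix[1],ix[0]]);c=np.array([.4995,-.0582])
for a,b,z in[(-.147,.012,.079),(-.147,-.012,.079),(-.12,0,.079),(-.08,0,.08)]:print(w2p("wrist",[*(c+a*ix+b*iy),z],o).round(1))
E
```

```text
clock: 3.9
eef_pos: [0.4694, -0.178, 0.3032]
ee_rot: [-0.242, -2.098, 2.096]
contact_force: [0.3, 0.3, 1.1]
gripper_width: 1.001
[[-0.973 -0.003 -0.231]
 [ 0.231  0.001 -0.973]
 [ 0.003 -1.    -0.   ]] [ 0.46941309 -0.17801637  0.3032174 ] 2.9087946455992815
[347.1 226.2]
[299.1 226.3]
[323.4 276.5]
[323.7 345.3]
```

View pics/w1.png

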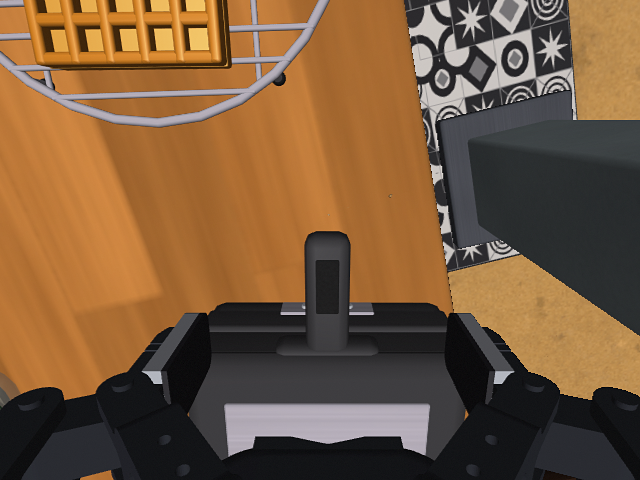

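```bash
python3 -m handwheel '{"delta_rot":[[0,0,0],[0,0,0],[0,0,0],[0,0,0],[0,0,0],[0,0,0],[0,0,0],[0,0,0],[0,0,0],[0,0,0]],"xyz":[[0,2,-0.55],[0,2,0],[0,2,0],[0,1.8,0],[0,0,0],[0,0,0],[0,0,0],[0,0,0],[0,0,0],[0,0,0]],"grip":[1,1,1,1,1,-1,-1,-1,-1,-1]}'
python3 - <<'E'
from h import *
o=observe();print(o['eef_pos'],o['ft_torque'],o['contact_force'],o['gripper_width'])
a0=np.arctan2(.02,.2);r=np.hypot(.2,.02);th=np.linspace(0,1.68,25)
p=np.c_[-r*np.cos(a0+th),r*np.sin(a0+th)]
print((np.diff(p,axis=0)*-100).round(2)[:,::-1].tolist())
E
```

```text
clock: 5.2
eef_pos: [0.4705, -0.1727, 0.2274]
ee_rot: [-0.243, -2.098, 2.098]
contact_force: [-6.9, 1.2, 7.5]
gripper_width: 0.269
[ 0.47052641 -0.17271388  0.22741685] [ 0.33840533  1.43885406 -0.16317835] [-6.92035745  1.16537051  7.46302605] 0.2688802397531097
[[-1.39, -0.19], [-1.38, -0.29], [-1.35, -0.38], [-1.32, -0.48], [-1.29, -0.57], [-1.24, -0.66], [-1.2, -0.74], [-1.14, -0.82], [-1.08, -0.9], [-1.02, -0.97], [-0.94, -1.04], [-0.87, -1.11], [-0.79, -1.16], [-0.71, -1.22], [-0.62, -1.26], [-0.53, -1.3], [-0.44, -1.34], [-0.34, -1.36], [-0.25, -1.38], [-0.15, -1.4], [-0.05, -1.41], [0.05, -1.41], [0.15, -1.4], [0.24, -1.39]]
```

```bash
python3 -m handwheel '{"delta_rot":[[0,0,0],[0,0,0],[0,0,0],[0,0,0],[0,0,0],[0,0,0],[0,0,0],[0,0,0]],"xyz":[[0,-1.39,-0.19],[0,-1.38,-0.29],[0,-1.35,-0.38],[0,-1.32,-0.48],[0,-1.29,-0.57],[0,-1.24,-0.66],[0,-1.2,-0.74],[0,-1.14,-0.82]],"grip":[-1,-1,-1,-1,-1,-1,-1,-1]}'
python3 - <<'E'
from h import *
o=observe();print(o['eef_pos'],o['ft_torque'],o['contact_force'],o['gripper_width'],Rn.from_rotvec(o['ee_rot']).as_matrix().round(3))
E
```

```text
clock: 6.2
eef_pos: [0.4803, -0.1318, 0.3302]
ee_rot: [-0.242, -2.099, 2.097]
contact_force: [-2.0, 4.6, -10.1]
gripper_width: 0.265
[ 0.48033938 -0.13183519  0.33015831] [ 0.31798074  0.41136338 -0.19001   ] [ -1.99038148   4.58180755 -10.11320837] 0.264700307198014 [[-0.973 -0.002 -0.229]
 [ 0.229  0.001 -0.973]
 [ 0.002 -1.    -0.001]]
```

Forces are low and the lid is following; on with the arc.

```bash
python3 -m handwheel '{"delta_rot":[[0,0,0],[0,0,0],[0,0,0],[0,0,0],[0,0,0],[0,0,0],[0,0,0],[0,0,0]],"xyz":[[0,-1.08,-0.9],[0,-1.02,-0.97],[0,-0.94,-1.04],[0,-0.87,-1.11],[0,-0.79,-1.16],[0,-0.71,-1.22],[0,-0.62,-1.26],[0,-0.53,-1.3]],"grip":[-1,-1,-1,-1,-1,-1,-1,-1]}'
python3 -m handwheel '{"delta_rot":[[0,0,0],[0,0,0],[0,0,0],[0,0,0],[0,0,0],[0,0,0],[0,0,0],[0,0,0]],"xyz":[[0,-0.44,-1.34],[0,-0.34,-1.36],[0,-0.25,-1.38],[0,-0.15,-1.4],[0,-0.05,-1.41],[0,0.05,-1.41],[0,0.15,-1.4],[0,0,0]],"grip":[-1,-1,-1,-1,-1,-1,-1,-1]}'
python3 - <<'E'
from h import *
o=observe();print(o['eef_pos'],o['ft_torque'],o['contact_force'],o['gripper_width'])
cv2.imwrite("pics/s1.png",snapshot("scene")[:,:,::-1])
E
```

```text
clock: 7.2
eef_pos: [0.501, -0.0448, 0.3959]
ee_rot: [-0.244, -2.097, 2.099]
contact_force: [-4.7, -0.2, -9.2]
gripper_width: 0.268
clock: 8.2
eef_pos: [0.5233, 0.0499, 0.407]
ee_rot: [-0.245, -2.1, 2.1]
contact_force: [-5.3, 1.2, 2.2]
gripper_width: 0.269
[0.52334516 0.04985452 0.407036  ] [-0.13353824  1.02610537 -0.19522275] [-5.32948844  1.23887487  2.20713987] 0.26942829234592586
```

View pics/s1.png

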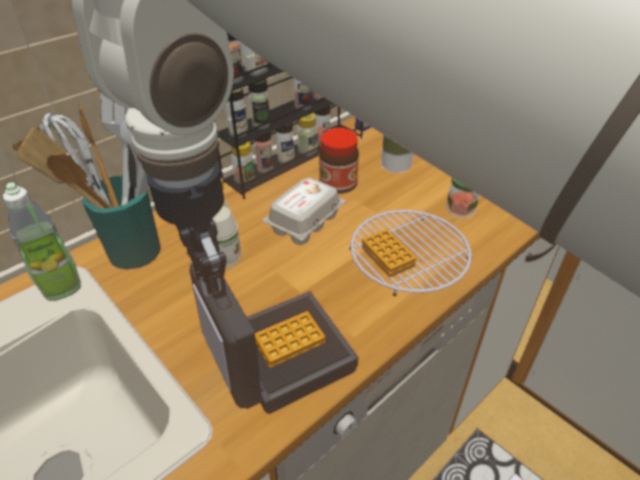

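```bash
python3 -m handwheel '{"delta_rot":[[0,0,0],[0,0,0],[0,0,0],[0,0,0],[0,0,0],[0,0,0],[0,0,0],[0,0,0],[0,0,0],[0,0,0],[0,0,0],[0,0,0]],"xyz":[[0,0,0],[0,0,0],[0,0,0],[0,0,0],[0,-2,0],[0,-2.5,0],[0,-2.5,0],[0,0,3],[0,0,3],[0,0,3],[0,0,1.9],[0,0,0]],"grip":[1,1,1,1,1,1,1,1,1,1,1,1]}'
python3 - <<'E'
from h import *
o=observe();print(o['eef_pos'],o['contact_force'],o['gripper_width'])
cv2.imwrite("pics/w2.png",snapshot("wrist")[:,:,::-1])
ix=np.array([np.cos(1.339),np.sin(1.339)]);iy=np.array([-ix[1],ix[0]]);c=np.array([.498,-.0558])
for a,b in[(-.048,.03),(-.048,-.03),(.048,-.03),(.048,.03)]:print(w2p("wrist",[*(c+a*ix+b*iy),.063],o).round(1))
E
```

```text
clock: 9.75
eef_pos: [0.4982, -0.058, 0.4758]
ee_rot: [-0.246, -2.098, 2.098]
contact_force: [-0.0, -0.2, 0.0]
gripper_width: 0.999
[ 0.49823685 -0.05796787  0.47577039] [-0.04203637 -0.23512492  0.04686979] 0.9991681149402722
[360.7 151.5]
[296.4 151.7]
[298.8 249.6]
[358.6 249.5]
```

View pics/w2.png

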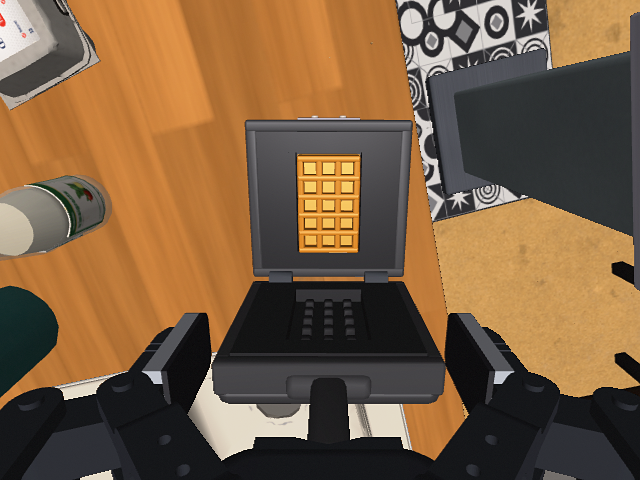

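```bash
python3 -m handwheel '{"delta_rot":[[0,0,0],[0,0,0],[0,0,0],[0,0,0],[0,0,0],[0,0,0],[0,0,0],[0,0,0],[0,0,0]],"xyz":[[0.12,0,-0.5],[0,3,0],[0,4,0],[0,4,0],[0,4,0],[0,4,0],[0,3.5,0],[0,1,0],[0,0,0]],"grip":[0.7,0.7,0.7,0.7,0.7,0.7,0.7,0.7,0.7]}'
python3 - <<'E'
from h import *
o=observe();print(o['eef_pos'],o['contact_force'],o['gripper_width'])
im=snapshot("wrist")[:,:,::-1];cv2.imwrite("pics/w3.png",im)
R=Rn.from_rotvec(o['ee_rot']).as_matrix()
for t in(.155,.165,.173,.18):print(t,[w2p("wrist",o['eef_pos']+R@np.array([s*w,t,.011]),o).round(0) for s,w in((-1,.036),(1,.036),(-1,.0425))])
E
```

```text
clock: 10.92
eef_pos: [0.4985, -0.0514, 0.241]
ee_rot: [-0.243, -2.099, 2.099]
contact_force: [0.5, 0.0, 0.9]
gripper_width: 0.849
[ 0.49851092 -0.05140557  0.24096336] [0.49189548 0.0319664  0.93776375] 0.8489708535900031
0.155 [array([224., 312.]), array([432., 312.]), array([205., 312.])]
0.165 [array([231., 300.]), array([426., 300.]), array([213., 300.])]
0.173 [array([235., 291.]), array([421., 291.]), array([219., 291.])]
0.18 [array([239., 284.]), array([417., 284.]), array([223., 284.])]
```

View pics/w3.png

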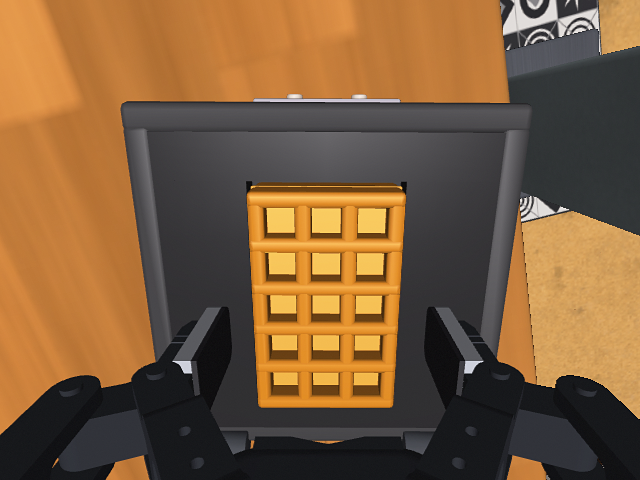

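```bash
python3 -m handwheel '{"delta_rot":[[0,0,0],[0,0,0],[0,0,0],[0,0,0]],"xyz":[[0,1,0],[0,0.8,0],[0,0.2,0],[0,0,0]],"grip":[0.7,0.7,0.7,0.7]}'; python3 -m handwheel '{"delta_rot":[[0,0,0],[0,0,0],[0,0,0],[0,0,0],[0,0,0],[0,0,0]],"xyz":[[0,0.1,0],[0,0.1,0],[0,0,0],[0,0,0],[0,0,0],[0,0,0]],"grip":[0.7,0.7,-1,-1,-1,-1]}'
```

```text
clock: 11.48
eef_pos: [0.4983, -0.052, 0.2206]
ee_rot: [-0.244, -2.099, 2.098]
contact_force: [-0.0, 0.1, -0.0]
gripper_width: 0.849
clock: 12.22
eef_pos: [0.4985, -0.052, 0.2191]
ee_rot: [-0.245, -2.099, 2.099]
contact_force: [-0.9, 0.2, 5.4]
gripper_width: 0.682
```

```bash
python3 -m handwheel '{"delta_rot":[[0,0,0],[0,0,0],[0,0,0],[0,0,0],[0,0,0],[0,0,0],[0,0,0],[0,0,0]],"xyz":[[0,-0.3,0],[0,-0.7,0],[0,-1,0],[0,-1.5,0],[0,-2,0],[0,-2,0],[0,-1,0],[0,0,0]],"grip":[-1,-1,-1,-1,-1,-1,-1,-1]}'
python3 - <<'E'
from h import *
o=observe();print(o['eef_pos'],o['contact_force'],o['gripper_width'],o['joints'])
cv2.imwrite("pics/w4.png",snapshot("wrist")[:,:,::-1])
E
```

```text
clock: 13.22
eef_pos: [0.4986, -0.052, 0.3045]
ee_rot: [-0.246, -2.099, 2.099]
contact_force: [-0.2, 0.2, -2.1]
gripper_width: 0.685
[ 0.49855729 -0.05197923  0.30452393] [-0.16396647  0.18281308 -2.11818062] 0.6847801229489587 [-1.03893193e-01 -4.47624377e-02 -1.51268553e-01  1.46288273e+00
  4.14058161e-05 -1.44306445e+00]
```

View pics/w4.png

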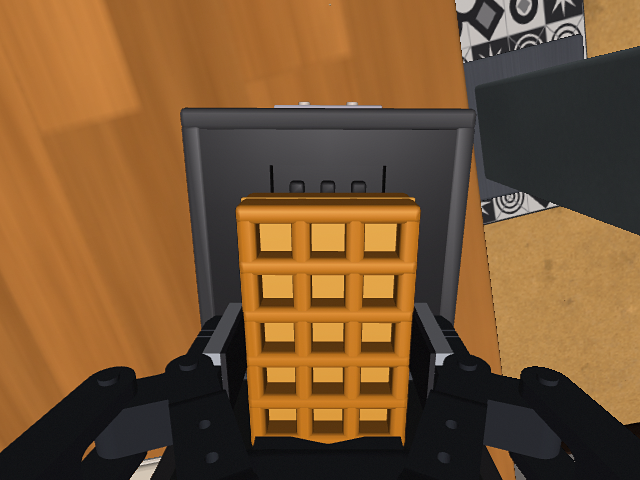

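```bash
python3 -m handwheel '{"delta_rot":[[0,0,0],[0,0,0],[0,0,0],[0,0,0],[0,0,0],[0,0,0],[0,0,0],[0,0,0],[0,0,0],[0,0,0],[0,0,0],[0,0,0]],"xyz":[[-0.5,0,1.5],[-0.9,0,3],[-0.9,0,3],[-1,0,3.3],[-1,0,3.3],[-1,0,3.4],[-1,0,3.4],[-1,0,3.4],[-1,0,3.4],[-1,0,3.4],[-0.9,0,3],[-0.6,0,2.5]],"grip":[-1,-1,-1,-1,-1,-1,-1,-1,-1,-1,-1,-1]}'
python3 -m handwheel '{"delta_rot":[[0,0.1,0],[0,0.15,0],[0,0.15,0],[0,0.15,0],[0,0.15,0],[0,0.15,0],[0,0.15,0],[0,0.15,0],[0,0.15,0],[0,0.15,0],[0,0.1,0],[0,0,0]],"xyz":[[0,0,0],[0,0,0],[0,0,0],[0,0,0],[0,0,0],[0,0,0],[0,0,0],[0,0,0],[0,0,0],[0,0,0],[0,0,0],[0,0,0]],"grip":[-1,-1,-1,-1,-1,-1,-1,-1,-1,-1,-1,-1]}'
python3 - <<'E'
from h import *
o=observe();R=Rn.from_rotvec(o['ee_rot']).as_matrix();print(R.round(3),o['eef_pos'],o['contact_force'],o['gripper_width'],o['joints'])
cv2.imwrite("pics/w5.png",snapshot("wrist")[:,:,::-1])
u=np.array([.192,.982]);v=np.array([.977,-.212]);W=np.array([.5398,-.3311])
for a,b in((-.03,-.048),(-.03,.048),(.03,-.048),(.03,.048)):print("cw corner",a,b,w2p("wrist",[*(W+a*u+b*v),.048],o).round(1))
E
```

```text
clock: 14.78
eef_pos: [0.5187, -0.4352, 0.3023]
ee_rot: [-0.243, -2.098, 2.097]
contact_force: [0.2, 0.1, -2.0]
gripper_width: 0.683
clock: 16.27
eef_pos: [0.519, -0.4337, 0.3027]
ee_rot: [-1.3, -1.052, 1.053]
contact_force: [-0.2, 0.5, -0.9]
gripper_width: 0.687
[[ 0.209 -0.001 -0.978]
 [ 0.978  0.001  0.209]
 [ 0.    -1.     0.001]] [ 0.51895825 -0.43373323  0.30268943] [-0.18713585  0.45226822 -0.93246867] 0.6873598707697945 [-6.96150470e-01  3.82234908e-01  3.29697702e-01  1.51955020e+00
 -1.70135130e-04 -4.85653009e-01]
cw corner -0.03 -0.048 [462.5 168.7]
cw corner -0.03 0.048 [447.1 323.9]
cw corner 0.03 -0.048 [570.9 166.7]
cw corner 0.03 0.048 [543.4 322.3]
```

View pics/w5.png

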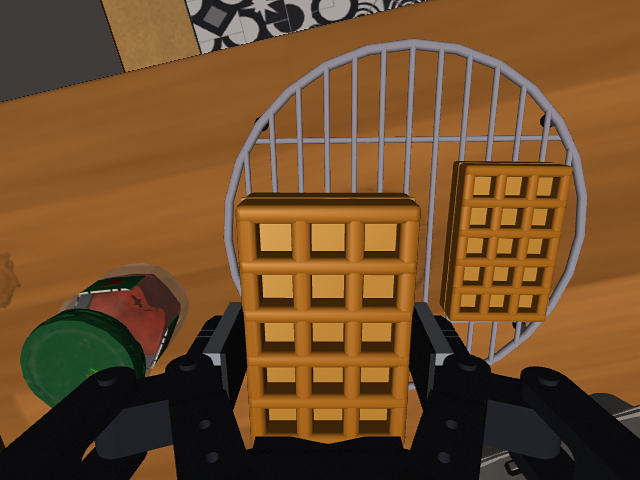

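```bash
python3 -m handwheel '{"delta_rot":[[0,0,0],[0,0,0],[0,0,0],[0,0,0],[0,0,0],[0,0,0],[0,0,0]],"xyz":[[0,2,0],[0,2.5,0],[0,2.5,0],[0,1.5,0],[0,0.7,0],[0,0,0],[0,0,0]],"grip":[-1,-1,-1,-1,-1,-1,-1]}'
python3 -m handwheel '{"delta_rot":[[0,0,0],[0,0,0],[0,0,0]],"xyz":[[0,0.2,0],[0,0.15,0],[0,0,0]],"grip":[-1,-1,-1]}'
```

```text
clock: 17.2
eef_pos: [0.5197, -0.4332, 0.2128]
ee_rot: [-1.303, -1.053, 1.053]
contact_force: [-0.0, -0.2, -0.1]
gripper_width: 0.686
clock: 17.58
eef_pos: [0.5195, -0.4329, 0.2081]
ee_rot: [-1.301, -1.053, 1.053]
contact_force: [-0.0, -0.7, -1.2]
gripper_width: 0.688
```

```bash
python3 -m handwheel '{"delta_rot":[[0,0,0],[0,0,0]],"xyz":[[0,0.2,0],[0,0,0]],"grip":[-1,-1]}';python3 -m handwheel '{"delta_rot":[[0,0,0],[0,0,0]],"xyz":[[0,0.15,0],[0,0,0]],"grip":[-1,-1]}'
```

```text
clock: 17.82
eef_pos: [0.5194, -0.4329, 0.2059]
ee_rot: [-1.301, -1.052, 1.053]
contact_force: [0.1, -0.3, -1.2]
gripper_width: 0.684
clock: 18.08
eef_pos: [0.5194, -0.4329, 0.2045]
ee_rot: [-1.301, -1.052, 1.053]
contact_force: [0.0, -0.4, -1.1]
gripper_width: 0.688
```

```bash
python3 -m handwheel '{"delta_rot":[[0,0,0],[0,0,0]],"xyz":[[0,0.15,0],[0,0,0]],"grip":[-1,-1]}';python3 -m handwheel '{"delta_rot":[[0,0,0],[0,0,0]],"xyz":[[0,0.1,0],[0,0,0]],"grip":[-1,-1]}'
```

```text
clock: 18.32
eef_pos: [0.5195, -0.4329, 0.2042]
ee_rot: [-1.302, -1.053, 1.052]
contact_force: [-2.0, 2.5, 5.4]
gripper_width: 0.682
clock: 18.58
eef_pos: [0.5194, -0.4329, 0.2041]
ee_rot: [-1.303, -1.053, 1.053]
contact_force: [-5.0, 2.7, 11.8]
gripper_width: 0.687
```

```bash
python3 -m handwheel '{"delta_rot":[[0,0,0],[0,0,0],[0,0,0],[0,0,0],[0,0,0],[0,0,0],[0,0,0],[0,0,0],[0,0,0],[0,0,0]],"xyz":[[0,-0.2,0],[0,0,0],[0,0,0],[0,0,0],[0,-1,0],[0,-2.5,0],[0,-4,0],[0,-5,0],[0,-5,0],[0,-5,0]],"grip":[-1,0.8,0.8,0.8,0.8,0.8,0.8,1,1,1]}'
python3 - <<'E'
from h import *
o=observe();print(o['eef_pos'],o['contact_force'],o['gripper_width'])
cv2.imwrite("pics/w6.png",snapshot("wrist")[:,:,::-1])
E
```

```text
clock: 19.82
eef_pos: [0.5191, -0.4326, 0.4318]
ee_rot: [-1.303, -1.053, 1.052]
contact_force: [1.4, 0.1, 0.5]
gripper_width: 0.998
[ 0.51905103 -0.43264148  0.43180132] [1.38874378 0.13514028 0.50859839] 0.998034856111628
```

View pics/w6.png

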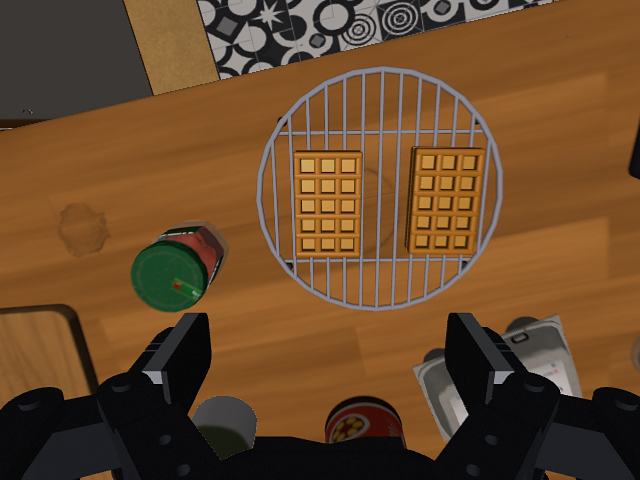

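```bash
python3 -m handwheel '{"delta_rot":[[0,-0.1,0],[0,-0.15,0],[0,-0.15,0],[0,-0.15,0],[0,-0.15,0],[0,-0.15,0],[0,-0.15,0],[0,-0.15,0],[0,-0.15,0],[0,-0.15,0],[0,-0.1,0],[0,0,0]],"xyz":[[0,-1,0],[0,-1,0],[0,-1,0],[0,-1,0],[0,-0.8,0],[0,0,0],[0,0,0],[0,0,0],[0,0,0],[0,0,0],[0,0,0],[0,0,0]],"grip":[0.2,0.2,0.2,0.2,0.2,0.2,0.2,0.2,0.2,0.2,0.2,0.2]}'
python3 - <<'E'
from h import *
o=dict(eef_pos=np.array([.49824,-.05797,.47577]),ee_rot=np.array([-.246,-2.098,2.098]))
ix=np.array([np.cos(1.339),np.sin(1.339)]);iy=np.array([-ix[1],ix[0]]);c=np.array([.498,-.0535])
def P(t,a,b,h):
    x=-a*np.cos(t)+h*np.sin(t);z=a*np.sin(t)+h*np.cos(t);return w2p("wrist",[*(c+(.08+x)*ix+b*iy),.05+z],o).round(0)
for t in(1.5,1.55,1.6,1.65,1.7,1.75):print(t,P(t,.16,.08,0),P(t,.16,-.08,0),P(t,.16,.08,.04),P(t,.227,.012,.011))
E
```

```text
clock: 21.38
eef_pos: [0.5193, -0.4329, 0.4778]
ee_rot: [-0.245, -2.098, 2.099]
contact_force: [0.3, 1.2, 0.1]
gripper_width: 0.601
1.5 [449. 350.] [211. 350.] [446. 402.] [354. 432.]
1.55 [449. 360.] [212. 361.] [444. 410.] [354. 450.]
1.6 [448. 370.] [213. 371.] [442. 418.] [353. 466.]
1.65 [446. 380.] [214. 380.] [441. 425.] [353. 481.]
1.7 [445. 389.] [215. 389.] [439. 430.] [352. 494.]
1.75 [444. 398.] [217. 398.] [437. 436.] [352. 506.]
```

```bash
python3 -m handwheel '{"delta_rot":[[0,0,0],[0,0,0],[0,0,0],[0,0,0],[0,0,0],[0,0,0],[0,0,0],[0,0,0],[0,0,0],[0,0,0],[0,0,0],[0,0,0]],"xyz":[[0.4,-1,-1.5],[0.9,-1,-4],[0.9,0,-4],[0.9,0,-4],[0.9,0,-4],[0.9,0,-4],[0.9,0,-4],[0.9,0,-4],[0.9,0,-4],[0.9,0,-4],[0.9,0,-4],[0.9,0,-4]],"grip":[1,1,1,1,1,1,1,1,1,1,1,1]}'
python3 - <<'E'
from h import *
o=observe();R=Rn.from_rotvec(o['ee_rot']).as_matrix()
print(R.T@(np.array([.5233,.0499,.407])-o['eef_pos'])*100,R.round(3))
cv2.imwrite("pics/s2.png",snapshot("scene")[:,:,::-1])
E
```

```text
clock: 22.88
eef_pos: [0.5226, 0.0354, 0.4984]
ee_rot: [-0.247, -2.099, 2.098]
contact_force: [0.3, 0.2, -1.1]
gripper_width: 1.0
[ 0.27625844  9.13718773 -1.41923362] [[-0.973  0.001 -0.231]
 [ 0.231  0.    -0.973]
 [-0.001 -1.    -0.001]]
```

View pics/s2.png

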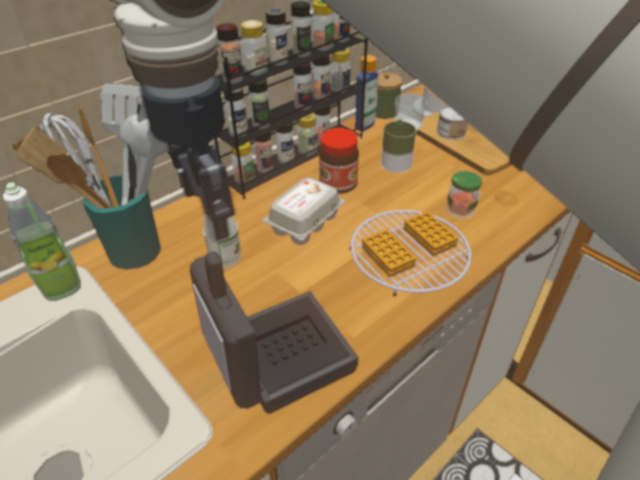

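```bash
python3 -m handwheel '{"delta_rot":[[0,0,0],[0,0,0],[0,0,0],[0,0,0],[0,0,0],[0,0,0],[0,0,0],[0,0,0],[0,0,0]],"xyz":[[0.28,0,-1.4],[0,3,0],[0,3,0],[0,3,0],[0,0.1,0],[0,0,0],[0,0,0],[0,0,0],[0,0,0]],"grip":[1,1,1,1,1,-1,-1,-1,-1]}'
python3 -m handwheel '{"delta_rot":[[0,0,0],[0,0,0],[0,0,0],[0,0,0],[0,0,0],[0,0,0],[0,0,0]],"xyz":[[0,-0.15,1.4],[0,-0.05,1.41],[0,0.05,1.41],[0,0.15,1.4],[0,0.25,1.38],[0,0.34,1.36],[0,0.44,1.34]],"grip":[-1,-1,-1,-1,-1,-1,-1]}'
```

```text
clock: 24.05
eef_pos: [0.5234, 0.048, 0.4072]
ee_rot: [-0.243, -2.099, 2.097]
contact_force: [-10.4, 2.5, 7.4]
gripper_width: 0.267
clock: 24.92
eef_pos: [0.501, -0.0464, 0.3958]
ee_rot: [-0.241, -2.1, 2.095]
contact_force: [-7.4, 6.3, -0.5]
gripper_width: 0.271
```

```bash
python3 -m handwheel '{"delta_rot":[[0,0,0],[0,0,0],[0,0,0],[0,0,0],[0,0,0],[0,0,0],[0,0,0],[0,0,0]],"xyz":[[0,0.53,1.3],[0,0.62,1.26],[0,0.71,1.22],[0,0.79,1.16],[0,0.87,1.11],[0,0.94,1.04],[0,1.02,0.97],[0,1.08,0.9]],"grip":[-1,-1,-1,-1,-1,-1,-1,-1]}'
python3 -m handwheel '{"delta_rot":[[0,0,0],[0,0,0],[0,0,0],[0,0,0],[0,0,0],[0,0,0],[0,0,0]],"xyz":[[0,1.14,0.82],[0,1.2,0.74],[0,1.24,0.66],[0,1.29,0.57],[0,1.32,0.48],[0,1.35,0.38],[0,0,0]],"grip":[-1,-1,-1,-1,-1,-1,-1]}'
```

```text
clock: 25.92
eef_pos: [0.4802, -0.1339, 0.3301]
ee_rot: [-0.241, -2.098, 2.096]
contact_force: [-9.2, 2.8, 3.9]
gripper_width: 0.27
clock: 26.8
eef_pos: [0.4718, -0.1698, 0.2537]
ee_rot: [-0.241, -2.096, 2.097]
contact_force: [-9.8, -2.8, 0.9]
gripper_width: 0.266
```

```bash
python3 -m handwheel '{"delta_rot":[[0,0,0],[0,0,0],[0,0,0],[0,0,0],[0,0,0]],"xyz":[[0,0.7,0.2],[0,0.7,0.15],[0,0.6,0.1],[0,0.3,0],[0,0,0]],"grip":[-1,-1,-1,-1,-1]}'
python3 -m handwheel '{"delta_rot":[[0,0,0],[0,0,0],[0,0,0]],"xyz":[[0,0.2,0],[0,0.2,0],[0,0,0]],"grip":[-1,-1,-1]}'
```

```text
clock: 27.42
eef_pos: [0.4707, -0.174, 0.2312]
ee_rot: [-0.24, -2.096, 2.097]
contact_force: [-10.8, -4.3, 1.4]
gripper_width: 0.271
clock: 27.8
eef_pos: [0.4706, -0.1741, 0.229]
ee_rot: [-0.242, -2.095, 2.098]
contact_force: [-15.1, -2.6, 14.4]
gripper_width: 0.267
```

```bash
python3 -m handwheel '{"delta_rot":[[0,0,0],[0,0,0],[0,0,0]],"xyz":[[0,0.15,0],[0,0,0],[0,0,0]],"grip":[-1,-1,-1]}'
python3 -m handwheel '{"delta_rot":[[0,0,0],[0,0,0],[0,0,0],[0,0,0],[0,0,0],[0,0,0],[0,0,0],[0,0,0]],"xyz":[[0,0,0],[0,0,0],[0,0,0],[0,-1,0],[0,-3,0],[0,-4,0],[0,-4,0],[0,0,0]],"grip":[1,1,1,1,1,1,1,1]}'
python3 - <<'E'
from h import *
o=observe();a=snapshot("wrist")[:,:,::-1];b=snapshot("scene")[:,:,::-1]
cv2.imwrite("pics/f.png",np.hstack([cv2.resize(a,(400,300)),cv2.resize(b,(400,300))]))
E
```

```text
clock: 28.18
eef_pos: [0.4705, -0.1741, 0.2289]
ee_rot: [-0.243, -2.095, 2.099]
contact_force: [-20.3, -1.6, 26.5]
gripper_width: 0.27
clock: 29.18
eef_pos: [0.4724, -0.1739, 0.3503]
ee_rot: [-0.25, -2.1, 2.103]
contact_force: [0.1, -0.2, -0.1]
gripper_width: 1.001
```

View pics/f.png

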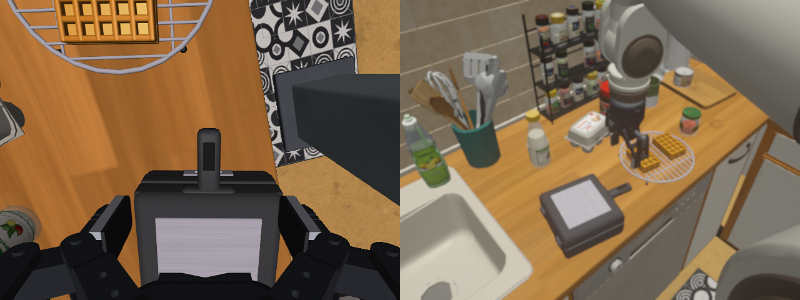

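```bash
python3 - <<'E'
from h import *
a=cv2.imread("pics/scene0.png");b=np.ascontiguousarray(snapshot("scene")[:,:,::-1])
A,B=[cv2.cvtColor(i,6)[280:405,222:372].astype(np.float32) for i in(a,b)]
print(np.abs(A-B).mean(),cv2.phaseCorrelate(A,B), cv2.phaseCorrelate(A[5:60,95:],B[5:60,95:]))
E
```

```text
5.2700267 ((-0.013480153550133878, 0.4659708086008649), 1.0480116520182292) ((0.01618974588239297, 0.07542567610264328), 0.9953907419575585)
```

```bash
python3 -c "
from cell import *
print(close_job())"
```

```text
the job is handed in; nothing more can be done
None
```

The job is done and handed in at about 29 s of the 72 s allowed.

- **Opening:** I gripped the tongue handle from above and swung the lid up to about 1.55 rad. It stayed up there on its own after I let go.
- **Moving the waffle:** I lifted it out by its 60 mm width, turned it parallel to the cooled waffle and lowered it until it touched the wire. I released it about 49 mm from the rack's centre.
- **Closing:** I gripped the tongue again and guided the lid down slowly until about 26 N of resistance showed it was shut, then released it and moved the arm clear.

**Last checks:**
- After release, the wrist picture showed the waffle flat and wholly on the rack, with a clear gap to the other one.
- The final pictures show the iron closed. The handle in the scene image is within about 0.1 pixel of where it started, against roughly 4 pixels for the 0.03 rad limit.
- The image comparison over the whole iron gave a larger shift of 0.47 pixel. I put this down to changed shading from the arm; it is still well inside the limit.
- The cooled waffle and bystanders looked unmoved in the pictures; I did not measure them again at the end. The wrist camera placed the iron 3–5 mm off the top camera's estimate, so I used the wrist values.

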